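# Packing the cash box for the night

## Robot

A 7-joint arm with a two-finger parallel gripper is mounted at the origin on the work surface. World frame = base frame: x ahead of the robot, y to its left, z up, the work surface at z = 0. Lengths are in m, angles in rad, forces in N, time in s.
With the tool pointing down it reaches from about 0.425 to 0.925 m from the base axis. Payload 6.8 kg.
Tool frame: the origin (TCP) lies midway between the tips of the shut fingers; the grasp point (between the pads) lies 19 mm behind it; x points along the fingers, y is the direction in which the jaws open and shut, and the axes are right-handed (so a half turn about x gives the same grasp; the last joint's range is limited). The gripper opens to 85 mm and grips with 20 to 120 N. Pads are 22 mm wide; open, the fingers measure 114 mm over their backs; the gripper's body (76 mm by 85 mm) begins 54 mm behind the grasp point. The pads swing forward as they close: fully open they stand 13 mm farther back than shut.
Start: joints at [1.157, 0.477, 0.022, 1.555, -0.011, 1.109, -0.083], TCP at [0.203, -0.644, 0.231] pointing down, gripper open.
Joint ranges: [-2.96, 2.96], [-0.34, 2.1], [-1.41, 1.46], [0.24, 2.44], [-1.37, 4.51], [0.17, 1.92], [-2.96, 2.96]. Speed limits (rad/s): [2.39, 2.39, 3.14, 3.14, 3.14, 3.14, 3.14].

## Interface

Orientations are given as a rotation vector (axis times angle).
In Python, from bench import r gives the robot as it stands.
- The arm moves only by the tool carry_out, never from a script. Its argument "targets" is one flat list of numbers, 7 for each row, row after row: the finger opening in m, from 0 to 0.0854, then the shift along the tool's x, y, z in m, then the turn, a rotation vector about the tool's x, y, z in units of 5 degrees (1.0 is 5 degrees). A call has 1 to 12 rows; each row is the pose to reach, as a shift and turn from the pose measured when the call began, along the tool's axes at that moment; what a row does not reach only later rows make up. A row lasts 1/8 s, in which the tool goes at most 62.5 mm and 10.7 degrees, less where a joint would pass 70% of its speed; a pose out of reach is approached as far as the arm can. A call with a gripper value outside its range is refused whole. The fingers move at their own pace and stop on an object; "squeeze" is the grip in N (left out, the last holds). Time passes only in rows, so rows that repeat a pose let the fingers close. It gives the time, the measured TCP pose, the force and the opening at its end, in the units of the state.
- r.get_obs(): the state, without advancing time (a new reading comes with each control period).
- r.grab_frame(name): name is "scene" or "top" or "wrist"; returns the picture (400x640x3 uint8, blue, green, red); there is no depth.
- r.camera_info(name): a dict with "fx", "fy", "cx", "cy" (pixels), "xyz" and "orientation" of the camera in the world. Camera axes: x right, y up, looking along -z (the intrinsics and any distortion apply to the point x, -y, -z); pixel columns grow to the right and rows downward; lengths in m; the calibration is good to about 2 mm. A picture is of the moment at which its call begins: read the wrist's pose just before it. camera_info takes no time and is no camera call; for the wrist camera it gives the pose at the moment of the call.
- r.hand_in(): hands the job in, once; it reports no verdict.
The state is a dict: "clock": time; "joints": joint angles; "qvel": joint speeds; "tau": joint torques, N m; "tcp_pos": TCP position; "orientation": TCP orientation; "contact_force": force on the tool from outside, world axes, zero at the start; "moment": the same for the moment, N m; "grip_width": finger opening in m.
Only numpy, scipy, OpenCV 4.12 (cv2) and the standard library are available. Lean on these libraries where they do the work, as an engineer would, in place of code of your own. Each camera call takes 0.05 s, during which the arm holds its last target. There are 200 camera calls.

## Task

The cash desk is closing: pack the cash box in layers. First lay the ticket book flat on the box's floor in the narrower compartment and the ink pad flat in the wider one; then set the empty coin tray in over them so that it rests level on the box's ledges; last, stand the two coin cups upright in the tray, each right down in the bay of its own shape. Set things down rather than dropping them, and do not push the mouse, stapler, ashtray or water bottle about.

Things in the scene. Friction and masses are not known exactly. Their poses are not given: they have to be found in the camera images.
- cash_box: Open cream steel cash box, fixed, 180 (x) by 270 (y) mm, walls 3 thick, 72 high; origin: centre of underside. Lid folded back to +x, under 80 high, out to x = 290. Floor top at z = 3. Ledges along both y walls, 22 wide, tops at z = 36, carry the tray (8 play all round, either way round). Divider 20 high at y = -13: narrower compartment y -110 to -14, wider one y -12 to 110, each 174 long in x.
- coin_tray: Brown plastic coin tray, loose, 158 (x) by 248 (y) mm, floor 3 thick, rim 25 high, 0.26 kg; origin: centre of underside. Carrying grip over its centre: bar 14 thick (y), 90 long (x), z 25 to 55. Two cup bays between ribs with tops at z = 10: long bay 78 (x) by 112 (y), centre y = -64; square bay 66 by 69, centre y = +41.5; both at x = 0. The other strips stay empty.
- long_cup: Oblong light grey plastic coin cup, open, empty, upright: 58 (x) by 84 (y) mm, 42 high, walls 3, 0.06 kg; origin: centre of underside. For the tray's long bay, its long side along the tray's y, either way round.
- square_cup: Square light grey plastic coin cup, open, empty, upright: 46 by 46 mm, 42 high, walls 3, 0.045 kg; origin: centre of underside. For the tray's square bay, sides along the tray's, any way round.
- ticket_book: Stiff raffle-ticket book lying flat, long and narrow: 125 (x) by 42 (y) mm, 18 thick, tan card cover with a brown stub at one end, 0.07 kg; origin: centre of underside. Fits its compartment lengthwise, its x along the box's x, either way round.
- ink_pad: Flat closed ink-pad tin, 95 (x) by 62 (y) mm, 18 thick, steel lid on a black base, 0.09 kg; origin: centre of underside. In its compartment its x goes along the box's x, either way round.
- mouse: Black computer mouse, loose bystander, 100 by 58 mm, 35 mm high; origin at its underside. Not to be moved.
- stapler: Black and steel stapler, loose bystander, 108 mm (its x) by 34 mm, 57 mm high; origin at its underside. Not to be moved.
- ashtray: Round amber-brown glass ashtray, loose bystander, 114 mm across, 34 mm high; origin at its underside. Not to be moved.
- bottle: Closed clear plastic water bottle, loose bystander, 66 mm across, 210 mm high, standing; origin at its underside. Not to be moved or knocked over.
Things that resemble listed ones, but are neither listed nor needed, are in the scene too. Leave any blue look-alike of the square_cup alone.

How it is judged:
By the outcome, as a careful person would: the job done as asked, in the order asked, and still so for the second after the job is handed in, with the robot touching nothing.
It also fails if it takes over 125 s, if anything falls off the work surface, if the arm or the gripper's body presses on something with over 40 N, if the wrist force passes 120 N, or if a joint passes its speed limit or range.

## Working session

There is one attempt and no reset: what is moved stays moved. The work goes in short steps, Python scripts to look and compute and a tool call to move; the robot and the scene stay as the last step left them, time stands still between calls to the robot, and variables do not carry over. Pictures are saved under pics/ and viewed, about 12 in all and at most 16, crops included, and the job is handed in when it is done.

Besides the shell and the picture viewer there is one more tool, called after "Call:" by a JSON object that holds its "name" and its "arguments". carry_out: Moves the arm, as the interface text tells. Its arguments: {"type":"object","properties":{"targets":{"type":"array","items":{"type":"number"}},"squeeze":{"type":"number"}},"required":["targets"]}

```bash
ls; mkdir -p pics; python3 - <<'E'
from bench import r
import cv2
o=r.get_obs()
print({k:(v if not hasattr(v,'round') else __import__('numpy').round(v,3)) for k,v in o.items()})
for n in ["top","scene","wrist"]:
    print(n,r.camera_info(n)); cv2.imwrite(f"pics/a_{n}.png",r.grab_frame(n))
E
```

```text
pics
{'clock': 0.0, 'joints': array([ 1.157,  0.478,  0.022,  1.556, -0.012,  1.109, -0.083]), 'qvel': array([-0.001,  0.001, -0.001,  0.   , -0.   ,  0.002,  0.001]), 'tau': array([ 1.0000e-03, -5.9645e+01,  1.6080e+00, -2.8120e+01,  1.2000e-02,
        9.0000e-03,  0.0000e+00]), 'tcp_pos': array([ 0.203, -0.643,  0.23 ]), 'orientation': array([ 2.057,  0.319, -2.058]), 'contact_force': array([-0.356,  0.826, -0.203]), 'moment': array([ 0.009, -0.014,  0.002]), 'grip_width': 0.08533786899613775}
top {'fx': 393.38170009937335, 'fy': 393.38170009937335, 'cx': 322.36845297897986, 'cy': 201.3623497558038, 'xyz': array([0.39248451, 0.08597906, 1.12368567]), 'orientation': array([ 0.09023589, -0.09491797, -1.5709895 ])}
scene {'fx': 410.97046028883625, 'fy': 410.97046028883625, 'cx': 316.2347137070348, 'cy': 194.8192345287703, 'xyz': array([ 1.03848736, -0.38449617,  1.17012755]), 'orientation': array([0.5096926 , 0.23550608, 0.7920077 ])}
wrist {'fx': 329.8457229085113, 'fy': 329.8457229085113, 'cx': 321.90385390290186, 'cy': 197.3406466112672, 'xyz': array([ 0.26914938, -0.62205969,  0.37266298]), 'orientation': array([-0.23859243,  0.17636889, -1.25635152])}
```

View pics/a_top.png

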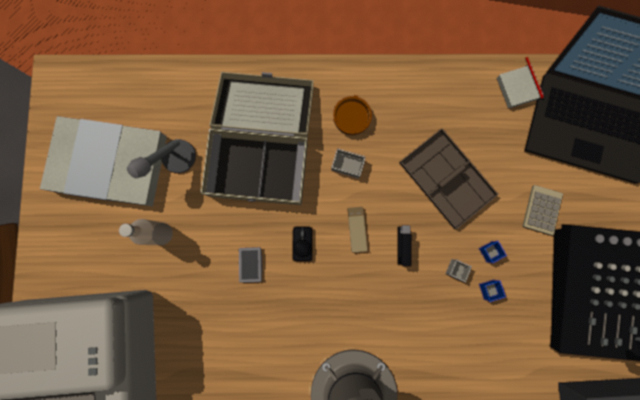

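View pics/a_scene.png

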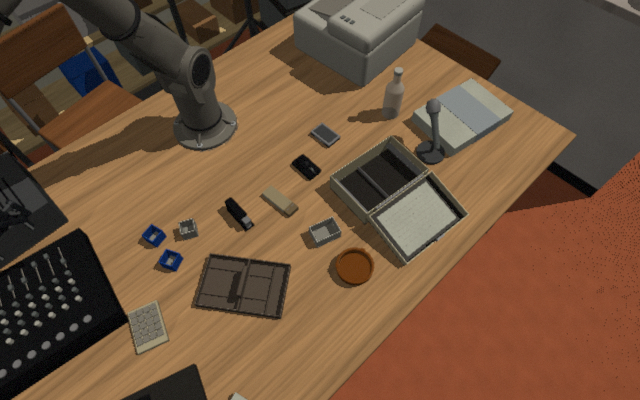

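```bash
cat > h.py <<'E'
import numpy as np, cv2
from scipy.spatial.transform import Rotation as R
from bench import r
def cam(n):
    c=r.camera_info(n); return c, R.from_rotvec(c["orientation"]).as_matrix(), np.array(c["xyz"])
def px2w(ci,px,z):
    c,M,t=ci; px=np.atleast_2d(np.float64(px)); z=np.broadcast_to(z,len(px))
    d=np.c_[(px[:,0]-c["cx"])/c["fx"],-(px[:,1]-c["cy"])/c["fy"],-np.ones(len(px))]@M.T
    return t+d*((z-t[2])/d[:,2])[:,None]
def w2px(ci,P):
    c,M,t=ci; q=(np.atleast_2d(P)-t)@M
    return np.c_[c["cx"]+c["fx"]*q[:,0]/-q[:,2], c["cy"]-c["fy"]*q[:,1]/-q[:,2]]
def rect(ci,img,x0,x1,y0,y1,z,s,grid=0.05):
    """orthophoto of plane z, x up, y left, s px per m"""
    W,H=int((y1-y0)*s),int((x1-x0)*s)
    u,v=np.meshgrid(np.arange(W),np.arange(H))
    P=np.c_[(x1-v/s).ravel(),(y1-u/s).ravel(),np.full(u.size,z)]
    m=w2px(ci,P).astype(np.float32).reshape(H,W,2)
    o=cv2.remap(img,m[...,0],m[...,1],cv2.INTER_CUBIC)
    for g in np.arange(np.ceil(y0/grid),y1/grid)*grid:
        p=int((y1-g)*s); cv2.line(o,(p,0),(p,H),(0,255,0),1) ; cv2.putText(o,f"{g*1000:.0f}",(p+1,9),0,.33,(0,0,255),1)
    for g in np.arange(np.ceil(x0/grid),x1/grid)*grid:
        p=int((x1-g)*s); cv2.line(o,(0,p),(W,p),(0,255,0),1); cv2.putText(o,f"{g*1000:.0f}",(0,p-1),0,.33,(0,0,255),1)
    return o
def show():
    o=r.get_obs(); print("t",round(o["clock"],2),"tcp",np.round(o["tcp_pos"],4),"F",np.round(o["contact_force"],1),"w",round(o["grip_width"],4),"R",np.round(R.from_rotvec(o["orientation"]).as_matrix(),3).tolist())
def rel(p,yaw=None,n=1,down=True):
    """shift (tool axes) and turn (5deg units) to TCP p, tool down with jaw axis at world angle yaw"""
    o=r.get_obs(); M=R.from_rotvec(o["orientation"]).as_matrix(); t=o["tcp_pos"]
    s=M.T@(np.array(p)-t)
    if yaw is None: T=M
    else:
        best=None
        for k in (0,np.pi):
            y=np.array([np.cos(yaw+k),np.sin(yaw+k),0]); x=np.array([0,0,-1.]); T=np.c_[x,y,np.cross(x,y)]
            a=R.from_matrix(M.T@T).as_rotvec()
            if best is None or np.linalg.norm(a)<np.linalg.norm(best): best=a
        return print("shift",np.round(s,4),"turn",np.round(best/np.radians(5),2))
    print("shift",np.round(s,4))
E
python3 - <<'E'
from h import *
img=cv2.imread("pics/a_top.png"); ci=cam("top")
cv2.imwrite("pics/b.png",rect(ci,img,.22,.70,-.40,.30,.02,1130))
E
```

```text
(no output)
```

View pics/b.png

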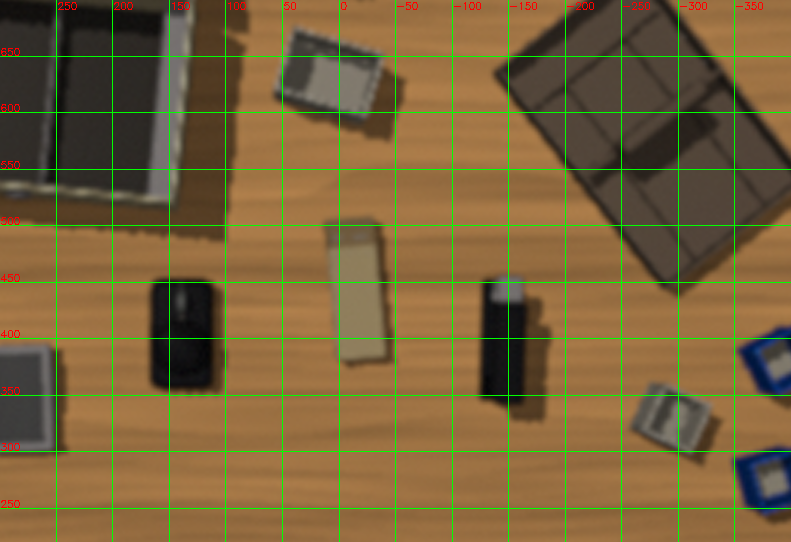

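```bash
python3 - <<'E'
from h import *
show(); rel([.444,-.017,.25],np.radians(94.5))
c,M,t=cam("wrist"); o=r.get_obs(); T=R.from_rotvec(o["orientation"]).as_matrix()
print("cam in tool",np.round(T.T@(t-o["tcp_pos"]),3),"look",np.round(T.T@-M[:,2],3),"right",np.round(T.T@M[:,0],3))
E
```

```text
t 0.15 tcp [ 0.2031 -0.6433  0.2306] F [-0.4 -0.4 -0.1] w 0.0855 R [[-0.0, 0.301, -0.954], [0.001, -0.954, -0.301], [-1.0, -0.001, 0.0]]
shift [-0.0188 -0.5247 -0.4183] turn [2.6  0.   0.02]
cam in tool [-0.142 -0.    -0.069] look [0.962 0.    0.274] right [-0.  1.  0.]
```

Call:
{"name": "carry_out", "arguments": {"targets": [0.085,-0.01,-0.06,-0.05,0,0,0,0.085,-0.019,-0.12,-0.095,0.5,0,0,0.085,-0.019,-0.18,-0.14,1,0,0,0.085,-0.019,-0.23,-0.18,1.5,0,0,0.085,-0.019,-0.28,-0.22,2,0,0,0.085,-0.019,-0.33,-0.26,2.6,0,0,0.085,-0.019,-0.38,-0.3,2.6,0,0,0.085,-0.019,-0.43,-0.34,2.6,0,0,0.085,-0.019,-0.48,-0.38,2.6,0,0,0.085,-0.019,-0.525,-0.418,2.6,0,0,0.085,-0.019,-0.525,-0.418,2.6,0,0,0.085,-0.019,-0.525,-0.418,2.6,0,0]}}

```text
clock: 1.65
tcp_pos: [0.4445, -0.013, 0.2504]
orientation: [2.179, 0.096, -2.178]
contact_force: [0.0, 0.1, -0.3]
grip_width: 0.0853
```

```bash
cat > look.py <<'E'
import sys
from h import *
n,z=sys.argv[1],float(sys.argv[2]); b=[float(a) for a in sys.argv[3:7]]
show(); ci=cam("wrist"); img=r.grab_frame("wrist"); cv2.imwrite(f"pics/{n}_raw.png",img); np.save(f"pics/{n}.npy",np.array([ci[2],*ci[1]]))
s=min(800/(b[3]-b[2]),600/(b[1]-b[0])); cv2.imwrite(f"pics/{n}.png",rect(ci,img,*b,z,s,grid=.02)); print("scale",s,np.round(r.get_obs()["joints"],2))
E
python3 look.py c 0.018 .33 .57 -.18 .14
```

```text
t 1.65 tcp [ 0.4445 -0.013   0.2504] F [ 0.   0.1 -0.3] w 0.0853 R [[0.0, 0.086, -0.996], [0.003, -0.996, -0.086], [-1.0, -0.003, -0.0]]
scale 2500.0 [ 0.33  0.1  -0.46  2.03  0.05  1.02 -1.64]
```

View pics/c.png

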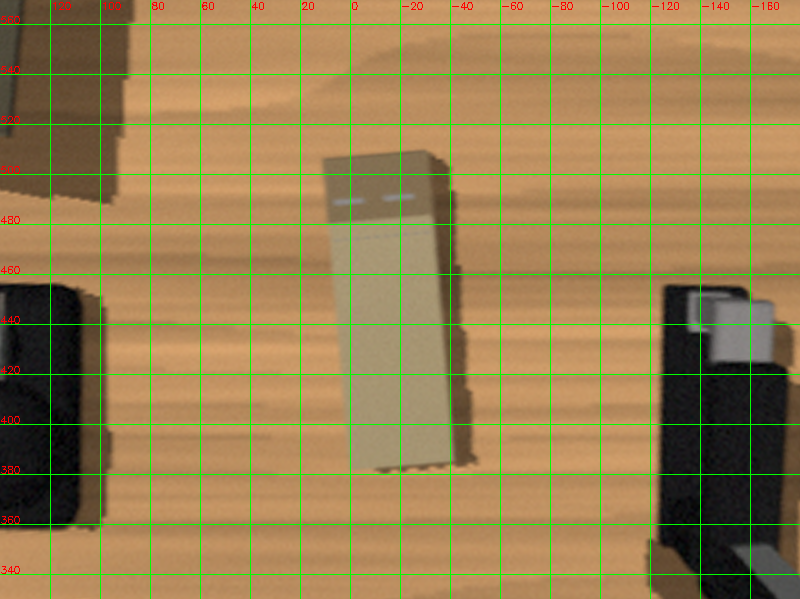

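Call:
{"name": "carry_out", "arguments": {"targets": [0.085,0.06,0.0027,-0.0013,0,0,0,0.085,0.12,0.0027,-0.0013,0,0,0,0.085,0.18,0.0027,-0.0013,0,0,0,0.085,0.22,0.0027,-0.0013,0,0,0,0.085,0.246,0.0027,-0.0013,0,0,0,0.085,0.246,0.0027,-0.0013,0,0,0,0.03,0.246,0.0027,-0.0013,0,0,0,0.03,0.246,0.0027,-0.0013,0,0,0,0.03,0.246,0.0027,-0.0013,0,0,0,0.03,0.246,0.0027,-0.0013,0,0,0], "squeeze": 30}}

```text
clock: 2.95
tcp_pos: [0.4459, -0.018, 0.0053]
orientation: [2.181, 0.091, -2.178]
contact_force: [-0.5, -0.2, 7.1]
grip_width: 0.0415
```

```bash
python3 - <<'E'
from h import *
print(np.round(px2w(cam("top"),[(205,195),(301,203),(307,140),(212,131),(256,167)],.072),3))
rel([.60,.20,.31],np.radians(90))
E
```

```text
[[0.535 0.399 0.072]
 [0.513 0.14  0.072]
 [0.687 0.124 0.072]
 [0.712 0.386 0.072]
 [0.611 0.263 0.072]]
shift [-0.3042 -0.2049 -0.1719] turn [ 0.94 -0.02  0.01]
```

Call:
{"name": "carry_out", "arguments": {"targets": [0.03,-0.05,0,0,0,0,0,0.03,-0.11,0,0,0,0,0,0.03,-0.17,0,0,0,0,0,0.03,-0.21,-0.03,-0.025,0.3,0,0,0.03,-0.24,-0.07,-0.06,0.7,0,0,0.03,-0.27,-0.11,-0.09,1.2,0,0,0.03,-0.295,-0.15,-0.12,1.6,0,0,0.03,-0.295,-0.19,-0.15,1.93,0,0,0.03,-0.295,-0.215,-0.182,1.93,0,0,0.03,-0.295,-0.215,-0.182,1.93,0,0,0.03,-0.295,-0.215,-0.182,1.93,0,0]}}

```text
clock: 4.32
tcp_pos: [0.6087, 0.2101, 0.3008]
orientation: [-2.178, 0.094, 2.176]
contact_force: [-0.1, 0.1, -0.5]
grip_width: 0.0413
```

```bash
python3 look.py d 0.072 .48 .72 .10 .42
```

```text
t 4.33 tcp [0.6087 0.2101 0.3008] F [-0.1  0.1 -0.5] w 0.0413 R [[0.001, -0.086, -0.996], [0.0, -0.996, 0.086], [-1.0, -0.0, -0.001]]
scale 2500.0 [-0.04  0.42 -0.53  1.52  0.22  1.25 -2.27]
```

View pics/d.png

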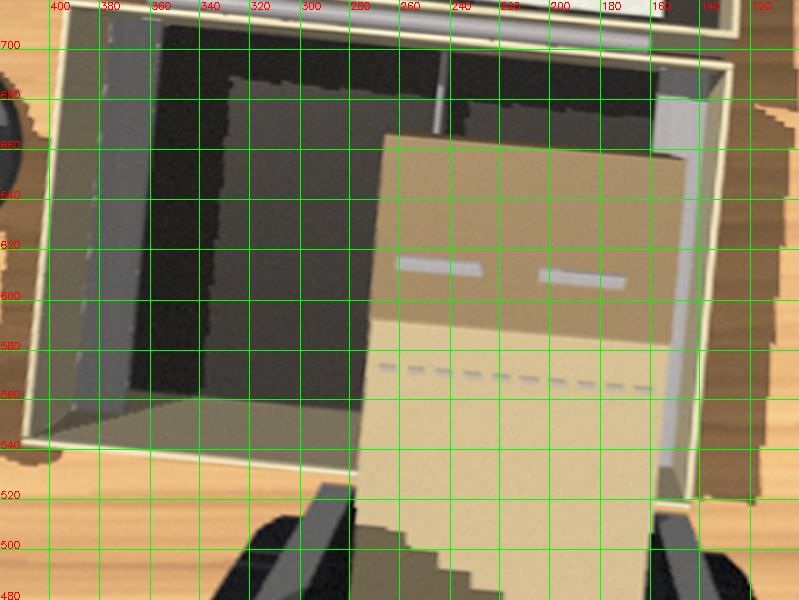

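Call:
{"name": "carry_out", "arguments": {"targets": [0.03,0.05,0.003,-0.004,0.13,0,0,0.03,0.11,0.003,-0.004,0.13,0,0,0.03,0.17,0.003,-0.004,0.13,0,0,0.03,0.22,0.003,-0.004,0.13,0,0,0.03,0.26,0.003,-0.004,0.13,0,0,0.03,0.28,0.003,-0.004,0.13,0,0,0.03,0.287,0.003,-0.004,0.13,0,0,0.03,0.29,0.003,-0.004,0.13,0,0,0.03,0.29,0.003,-0.004,0.13,0,0]}}

```text
clock: 5.5
tcp_pos: [0.6137, 0.2067, 0.0124]
orientation: [-2.174, 0.106, 2.167]
contact_force: [-0.3, -0.2, -0.0]
grip_width: 0.0415
```

Call:
{"name": "carry_out", "arguments": {"targets": [0.03,0.0025,0,0,0,0,0,0.03,0.004,0,0,0,0,0,0.03,0.004,0,0,0,0,0]}}

```text
clock: 5.88
tcp_pos: [0.6138, 0.2067, 0.0085]
orientation: [-2.174, 0.106, 2.167]
contact_force: [0.4, -0.7, -0.1]
grip_width: 0.0409
```

Call:
{"name": "carry_out", "arguments": {"targets": [0.03,0.0015,0,0,0,0,0,0.03,0.0025,0,0,0,0,0,0.03,0.0025,0,0,0,0,0]}}

```text
clock: 6.25
tcp_pos: [0.6138, 0.2067, 0.0084]
orientation: [-2.175, 0.107, 2.167]
contact_force: [-7.3, -3.9, 19.5]
grip_width: 0.0412
```

Call:
{"name": "carry_out", "arguments": {"targets": [0.056,0,0,0,0,0,0,0.056,-0.002,0,0,0,0,0,0.056,-0.005,0,0,0,0,0,0.056,-0.04,0,0,0,0,0,0.056,-0.1,0,0,0,0,0,0.056,-0.16,0,0,0,0,0,0.085,-0.21,-0.01,0.03,0,0,0,0.085,-0.245,-0.02,0.08,0,0,0,0.085,-0.245,-0.035,0.13,0,0,0,0.085,-0.245,-0.044,0.17,0,0,0,0.085,-0.245,-0.044,0.2,0,0,0,0.085,-0.245,-0.044,0.2,0,0,0]}}

```text
clock: 7.75
tcp_pos: [0.4161, 0.2709, 0.2529]
orientation: [-2.177, 0.104, 2.168]
contact_force: [0.8, 0.8, -0.2]
grip_width: 0.0851
```

```bash
python3 look.py e 0.018 .27 .45 .17 .41
```

```text
t 7.75 tcp [0.4161 0.2709 0.2529] F [ 0.8  0.8 -0.2] w 0.0851 R [[0.004, -0.095, -0.995], [-0.001, -0.995, 0.095], [-1.0, 0.0, -0.004]]
scale 3333.3333333333335 [-0.14  0.22 -0.64  1.91  0.15  1.05 -2.51]
```

View pics/e.png

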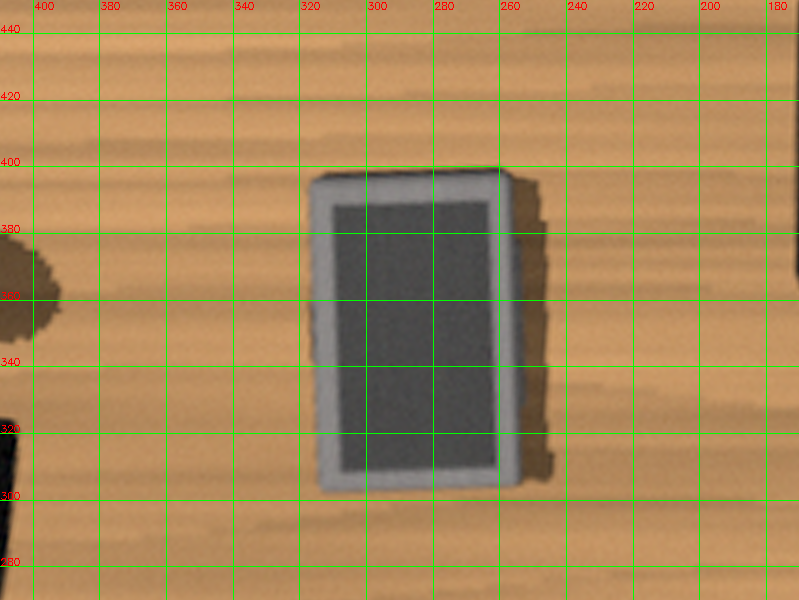

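Call:
{"name": "carry_out", "arguments": {"targets": [0.085,0.03,-0.004,0.035,-0.7,0,0,0.085,0.08,-0.0083,0.0675,-1.47,0,0,0.085,0.14,-0.0083,0.0675,-1.47,0,0,0.085,0.2,-0.0083,0.0675,-1.47,0,0,0.085,0.22,-0.0083,0.0675,-1.47,0,0,0.085,0.22,-0.0083,0.0675,-1.47,0,0]}}

```text
clock: 8.55
tcp_pos: [0.3524, 0.2844, 0.031]
orientation: [2.207, 0.03, -2.203]
contact_force: [0.2, -0.5, 0.3]
grip_width: 0.0852
```

```bash
python3 - <<'E'
from h import *
show(); rel([.3505,.2855,.002],np.radians(91.9))
E
```

```text
t 8.55 tcp [0.3524 0.2844 0.031 ] F [ 0.2 -0.5  0.3] w 0.0852 R [[0.002, 0.03, -1.0], [-0.003, -1.0, -0.03], [-1.0, 0.003, -0.002]]
shift [ 0.029  -0.0012  0.002 ] turn [-0.04 -0.02 -0.03]
```

Call:
{"name": "carry_out", "arguments": {"targets": [0.085,0.02,-0.0012,0.002,0,0,0,0.085,0.0285,-0.0012,0.002,0,0,0,0.085,0.0285,-0.0012,0.002,0,0,0,0.05,0.0285,-0.0012,0.002,0,0,0,0.05,0.0285,-0.0012,0.002,0,0,0,0.05,0.0285,-0.0012,0.002,0,0,0], "squeeze": 35}}

```text
clock: 9.3
tcp_pos: [0.3511, 0.2858, 0.0034]
orientation: [2.209, 0.031, -2.202]
contact_force: [-0.1, -0.5, 5.1]
grip_width: 0.0609
```

Call:
{"name": "carry_out", "arguments": {"targets": [0.05,-0.03,0,0,0,0,0,0.05,-0.08,0,0,0,0,0,0.05,-0.14,0,0,0,0,0,0.05,-0.19,-0.002,-0.03,0,0,0,0.05,-0.19,-0.006,-0.08,0.4,0,0,0.05,-0.19,-0.01,-0.13,0.8,0,0,0.05,-0.19,-0.016,-0.18,1.2,0,0,0.05,-0.19,-0.02,-0.23,1.47,0,0,0.05,-0.19,-0.0233,-0.273,1.47,0,0,0.05,-0.19,-0.0233,-0.273,1.47,0,0,0.05,-0.19,-0.0233,-0.273,1.47,0,0]}}

```text
clock: 10.68
tcp_pos: [0.6216, 0.3177, 0.1942]
orientation: [-2.174, 0.108, 2.17]
contact_force: [-0.3, 0.1, -0.7]
grip_width: 0.0608
```

```bash
python3 look.py f 0.04 .50 .72 .11 .41; python3 - <<'E'
from h import *
rel([.6233,.3173,.0064],np.radians(84.4))
E
```

```text
t 10.68 tcp [0.6216 0.3177 0.1942] F [-0.3  0.1 -0.7] w 0.0608 R [[0.002, -0.098, -0.995], [-0.002, -0.995, 0.098], [-1.0, 0.002, -0.002]]
scale 2666.666666666667 [-0.2   0.61 -0.55  1.5   0.34  1.13 -2.48]
shift [ 1.881e-01  1.000e-04 -1.600e-03] turn [ 0.01 -0.03 -0.02]
```

View pics/f.png

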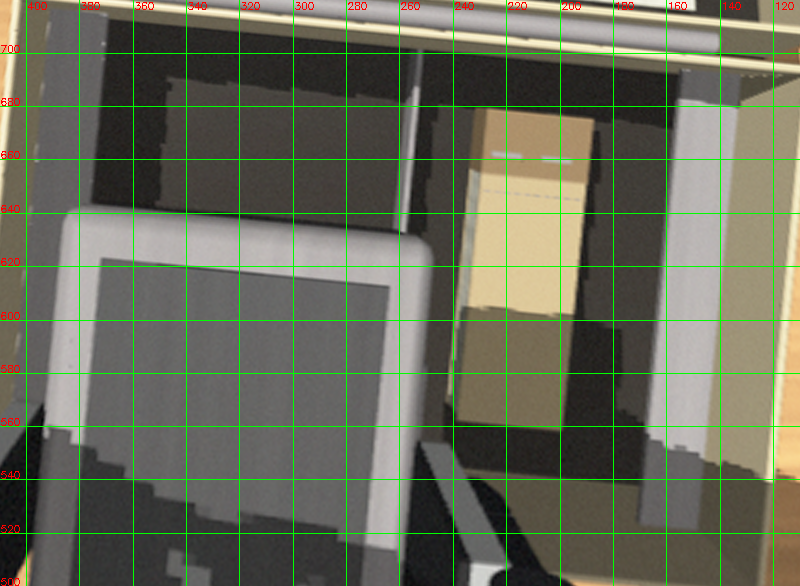

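Call:
{"name": "carry_out", "arguments": {"targets": [0.05,0.05,0,-0.0016,0,0,0,0.05,0.1,0,-0.0016,0,0,0,0.05,0.14,0,-0.0016,0,0,0,0.05,0.17,0,-0.0016,0,0,0,0.05,0.181,0,-0.0016,0,0,0,0.05,0.185,0,-0.0016,0,0,0,0.05,0.1875,0,-0.0016,0,0,0,0.05,0.1875,0,-0.0016,0,0,0]}}

```text
clock: 11.72
tcp_pos: [0.6238, 0.3178, 0.0081]
orientation: [-2.176, 0.107, 2.168]
contact_force: [-0.5, -0.2, -0.6]
grip_width: 0.061
```

Call:
{"name": "carry_out", "arguments": {"targets": [0.05,0.0015,0,0,0,0,0,0.05,0.003,0,0,0,0,0,0.05,0.003,0,0,0,0,0]}}

```text
clock: 12.1
tcp_pos: [0.6244, 0.318, 0.0066]
orientation: [-2.177, 0.107, 2.166]
contact_force: [-2.0, -1.7, 7.5]
grip_width: 0.0609
```

Call:
{"name": "carry_out", "arguments": {"targets": [0.072,0,0,0,0,0,0,0.072,-0.002,0,0,0,0,0,0.072,-0.005,0,0,0,0,0,0.072,-0.04,0,0,0,0,0,0.072,-0.1,0,0,0,0,0,0.072,-0.16,0,0,0,0,0,0.085,-0.22,0,0,0,0,0,0.085,-0.26,0,0,0,0,0,0.085,-0.26,0,0,0,0,0]}}

```text
clock: 13.22
tcp_pos: [0.6245, 0.3197, 0.2714]
orientation: [-2.182, 0.102, 2.157]
contact_force: [-0.3, -0.5, -0.3]
grip_width: 0.0849
```

```bash
python3 - <<'E'
from h import *
p=px2w(cam("top"),[(440,130),(401,163),(458,230),(497,190)],.025); print(np.round(p,3),p.mean(0))
d=p[3]-p[0]; print(np.degrees(np.arctan2(d[1],d[0])))
show(); rel([.59,-.255,.28],np.arctan2(d[1],d[0]))
E
```

```text
[[ 0.729 -0.256  0.025]
 [ 0.632 -0.142  0.025]
 [ 0.441 -0.296  0.025]
 [ 0.554 -0.411  0.025]] [ 0.58897802 -0.27617919  0.025     ]
-138.48277332859803
t 13.22 tcp [0.6245 0.3197 0.2714] F [-0.3 -0.5 -0.3] w 0.0849 R [[0.012, -0.097, -0.995], [0.003, -0.995, 0.097], [-1.0, -0.004, -0.011]]
shift [-0.0108  0.5753 -0.0217] turn [ 8.58 -0.11  0.09]
```

Call:
{"name": "carry_out", "arguments": {"targets": [0.085,-0.02,0.06,0,1,0,0,0.085,-0.03,0.12,0,2,0,0,0.085,-0.03,0.18,0,3,0,0,0.085,-0.03,0.24,0,4,0,0,0.085,-0.03,0.3,0,5,0,0,0.085,-0.03,0.36,0,6,0,0,0.085,-0.03,0.42,0,7,0,0,0.085,-0.03,0.48,-0.01,8,0,0,0.085,-0.03,0.54,-0.02,8.58,0,0,0.085,-0.03,0.575,-0.022,8.58,0,0,0.085,-0.03,0.575,-0.022,8.58,-0.1,0.1,0.085,-0.03,0.575,-0.022,8.58,-0.1,0.1]}}

```text
clock: 14.72
tcp_pos: [0.59, -0.2534, 0.2981]
orientation: [-1.719, 0.773, 1.722]
contact_force: [0.3, 1.1, -0.3]
grip_width: 0.0848
```

```bash
python3 look.py g 0.025 .43 .74 -.46 -.10
```

```text
t 14.72 tcp [ 0.59   -0.2534  0.2981] F [ 0.3  1.1 -0.3] w 0.0848 R [[-0.001, -0.748, -0.664], [0.001, -0.664, 0.748], [-1.0, 0.0, 0.002]]
scale 1935.483870967742 [ 0.51  0.39 -0.28  1.54  0.11  1.23 -2.2 ]
```

View pics/g.png

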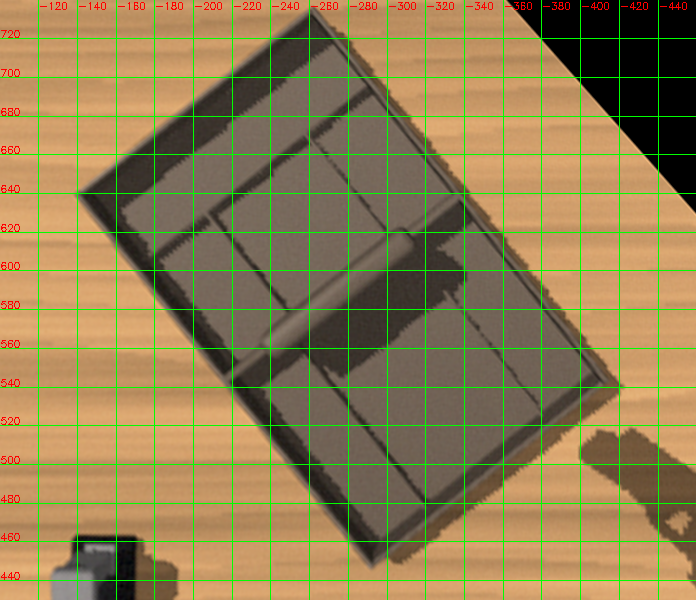

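Call:
{"name": "carry_out", "arguments": {"targets": [0.085,0.05,0.0147,-0.0181,0.64,0,0,0.085,0.11,0.0147,-0.0181,0.64,0,0,0.085,0.17,0.0147,-0.0181,0.64,0,0,0.085,0.23,0.0147,-0.0181,0.64,0,0,0.085,0.265,0.0147,-0.0181,0.64,0,0,0.085,0.274,0.0147,-0.0181,0.64,0,0,0.085,0.274,0.0147,-0.0181,0.64,0,0,0.03,0.274,0.0147,-0.0181,0.64,0,0,0.005,0.274,0.0147,-0.0181,0.64,0,0,0.005,0.274,0.0147,-0.0181,0.64,0,0,0.005,0.274,0.0147,-0.0181,0.64,0,0,0.005,0.274,0.0147,-0.0181,0.64,0,0], "squeeze": 60}}

```text
clock: 16.27
tcp_pos: [0.5913, -0.2762, 0.025]
orientation: [-1.683, 0.813, 1.684]
contact_force: [-1.7, -0.5, 3.9]
grip_width: 0.0129
```

Call:
{"name": "carry_out", "arguments": {"targets": [0.005,-0.02,0,0,0,0,0,0.005,-0.06,0,0,0,0,0,0.005,-0.12,0,0,0,0,0,0.005,-0.18,0,0,0,0,0,0.005,-0.2,0,0,0,0,0,0.005,-0.2,0,0,0,0,0]}}

```text
clock: 17.02
tcp_pos: [0.5917, -0.2764, 0.2262]
orientation: [-1.685, 0.813, 1.682]
contact_force: [0.2, -0.4, -4.1]
grip_width: 0.0129
```

```bash
python3 - <<'E'
from h import *
show()
a,b=cam("top"),cam("scene")
print("base",px2w(a,(180,155),0),px2w(b,(430,155),0))
for z in (.1,.15,.2,.25): print(z,px2w(a,(137,168),z)[0,:2],px2w(b,(433,105),z)[0,:2])
rel([.6185,.2685,.27],np.radians(84.4))
E
```

```text
t 17.02 tcp [ 0.5917 -0.2764  0.2262] F [ 0.2 -0.4 -4.1] w 0.0129 R [[0.002, -0.783, -0.622], [-0.001, -0.622, 0.783], [-1.0, -0.001, -0.002]]
base [[0.6624052  0.49702481 0.        ]] [[0.66617092 0.49338739 0.        ]]
0.1 [0.60347657 0.57258383] [0.56830376 0.59721554]
0.15 [0.59317106 0.54881654] [0.59027234 0.55134663]
0.2 [0.58286555 0.52504924] [0.61224091 0.50547772]
0.25 [0.57256004 0.50128195] [0.63420949 0.45960881]
shift [-0.044  -0.3598  0.41  ] turn [-9.19 -0.02  0.  ]
```

Call:
{"name": "carry_out", "arguments": {"targets": [0.005,-0.02,-0.035,0.04,-0.8,0,0,0.005,-0.04,-0.07,0.08,-1.7,0,0,0.005,-0.044,-0.105,0.12,-2.6,0,0,0.005,-0.044,-0.14,0.16,-3.5,0,0,0.005,-0.044,-0.175,0.2,-4.4,0,0,0.005,-0.044,-0.21,0.24,-5.3,0,0,0.005,-0.044,-0.245,0.28,-6.2,0,0,0.005,-0.044,-0.28,0.32,-7.1,0,0,0.005,-0.044,-0.315,0.36,-8,0,0,0.005,-0.044,-0.345,0.39,-8.8,0,0,0.005,-0.044,-0.36,0.41,-9.2,0,0,0.005,-0.044,-0.36,0.41,-9.2,0,0]}}

```text
clock: 18.52
tcp_pos: [0.617, 0.2705, 0.2677]
orientation: [-2.172, 0.103, 2.176]
contact_force: [-0.1, 0.1, -3.3]
grip_width: 0.013
```

```bash
python3 - <<'E'
from h import *
show(); rel([.6185,.2685,.17],np.radians(84.4))
E
```

```text
t 18.52 tcp [0.617  0.2705 0.2677] F [-0.1  0.1 -3.3] w 0.013 R [[-0.002, -0.094, -0.996], [-0.001, -0.996, 0.094], [-1.0, 0.001, 0.002]]
shift [ 0.0977  0.0017 -0.0019] turn [ 0.05  0.02 -0.01]
```

Call:
{"name": "carry_out", "arguments": {"targets": [0.005,0.05,0.0017,-0.0019,0.05,0,0,0.005,0.1,0.0017,-0.0019,0.05,0,0,0.005,0.135,0.0017,-0.0019,0.05,0,0,0.005,0.149,0.0017,-0.0019,0.05,0,0,0.005,0.149,0.0017,-0.0019,0.05,0,0]}}

```text
clock: 19.15
tcp_pos: [0.6184, 0.267, 0.118]
orientation: [-2.168, 0.111, 2.175]
contact_force: [0.2, -0.8, -3.1]
grip_width: 0.013
```

```bash
python3 look.py k 0.072 .48 .74 .10 .43; python3 - <<'E'
from h import *
rel([.6185,.2685,.061],np.radians(84.4))
E
```

```text
t 19.15 tcp [0.6184 0.267  0.118 ] F [ 0.2 -0.8 -3.1] w 0.013 R [[-0.003, -0.099, -0.995], [-0.002, -0.995, 0.099], [-1.0, 0.003, 0.003]]
scale 2307.6923076923076 [-0.14  0.64 -0.52  1.62  0.37  0.98 -2.46]
shift [ 0.0585 -0.0005  0.0006] turn [-0.02  0.01 -0.01]
```

View pics/k_raw.png

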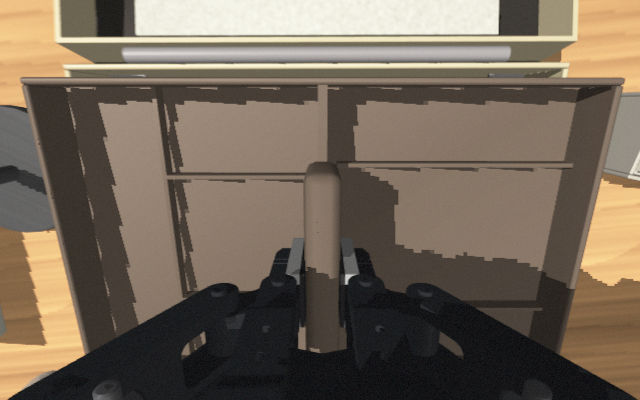

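```bash
python3 - <<'E'
from h import *
ci=cam("wrist"); th=np.radians(-5.6); Rb=np.array([[np.cos(th),-np.sin(th)],[np.sin(th),np.cos(th)]]); c=np.array([.6185,.2685])
for px,z in [((22,80),.118),((623,80),.118),((65,67),.072),((568,65),.072)]:
    print(px,np.round((px2w(ci,px,z)[0,:2]-c)@Rb*1000,1))
E
```

```text
(22, 80) [ 79.3 123. ]
(623, 80) [  79.  -124.2]
(65, 67) [ 88.9 137.6]
(568, 65) [  89.5 -132.5]
```

Call:
{"name": "carry_out", "arguments": {"targets": [0.005,0.01,-0.0025,0.001,0,0,0,0.005,0.025,-0.0025,0.001,0,0,0,0.005,0.04,-0.0025,0.001,0,0,0,0.005,0.049,-0.0025,0.001,0,0,0,0.005,0.053,-0.0025,0.001,0,0,0,0.005,0.056,-0.0025,0.001,0,0,0,0.005,0.056,-0.0025,0.001,0,0,0]}}

```text
clock: 20.08
tcp_pos: [0.6184, 0.2706, 0.0636]
orientation: [-2.17, 0.109, 2.172]
contact_force: [0.3, -0.5, -4.0]
grip_width: 0.0132
```

Call:
{"name": "carry_out", "arguments": {"targets": [0.005,0.0015,0,0,0,0,0,0.005,0.003,0,0,0,0,0,0.005,0.004,0,0,0,0,0,0.005,0.004,0,0,0,0,0]}}

```text
clock: 20.58
tcp_pos: [0.6187, 0.2707, 0.061]
orientation: [-2.171, 0.109, 2.171]
contact_force: [-2.3, -2.2, 5.6]
grip_width: 0.0131
```

Call:
{"name": "carry_out", "arguments": {"targets": [0.05,0,0,0,0,0,0,0.06,0,0,0,0,0,0,0.06,-0.02,0,0,0,0,0,0.06,-0.08,0,0,0,0,0,0.06,-0.14,0,0,0,0,0,0.06,-0.2,0,0,0,0,0,0.06,-0.24,0,0,0,0,0,0.06,-0.24,0,0,0,0,0]}}

```text
clock: 21.58
tcp_pos: [0.6201, 0.2725, 0.3071]
orientation: [-2.177, 0.104, 2.16]
contact_force: [0.4, -0.6, -1.6]
grip_width: 0.06
```

```bash
python3 look.py l 0.061 .48 .74 .10 .43; python3 - <<'E'
from h import *
rel([.63,.01,.26],np.radians(166.3))
E
```

```text
t 21.57 tcp [0.6201 0.2725 0.3071] F [ 0.4 -0.6 -1.6] w 0.06 R [[0.008, -0.099, -0.995], [0.003, -0.995, 0.099], [-1.0, -0.004, -0.007]]
scale 2307.6923076923076 [-0.12  0.49 -0.57  1.44  0.27  1.29 -2.38]
shift [ 0.0438  0.2593 -0.0365] turn [-16.4   -0.05  -0.02]
```

View pics/l.png

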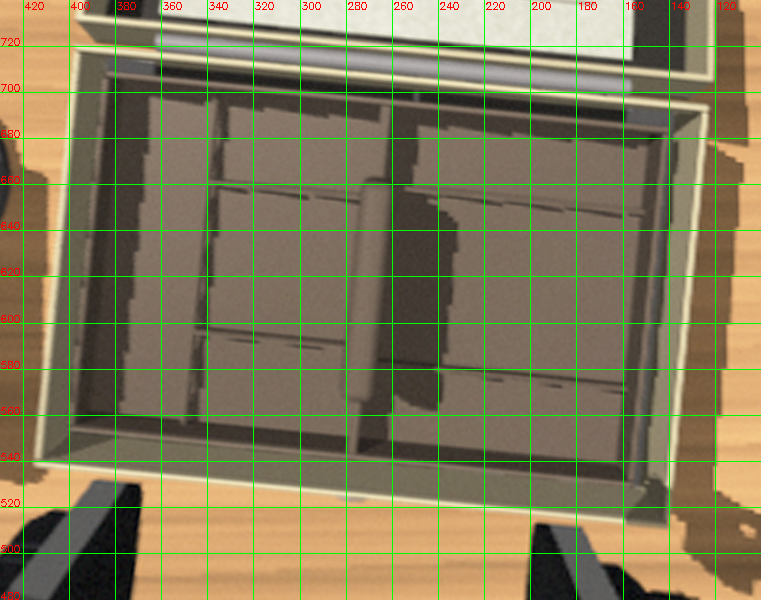

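Call:
{"name": "carry_out", "arguments": {"targets": [0.075,0,0.03,0,-2,0,0,0.075,0,0.06,0,-4,0,0,0.075,0,0.09,-0.01,-6,0,0,0.075,0,0.12,-0.01,-8,0,0,0.075,0,0.15,-0.02,-10,0,0,0.075,0,0.18,-0.02,-12,0,0,0.075,0,0.21,-0.03,-14,0,0,0.075,0.01,0.24,-0.036,-15.5,0,0,0.075,0.025,0.259,-0.036,-16.4,0,0,0.075,0.025,0.259,-0.036,-16.4,0,0,0.075,0.025,0.259,-0.036,-16.4,0,0]}}

```text
clock: 23.0
tcp_pos: [0.6292, 0.0117, 0.279]
orientation: [1.387, 1.086, -1.379]
contact_force: [-0.2, 1.9, 1.0]
grip_width: 0.0748
```

```bash
python3 look.py m 0.042 .55 .75 -.12 .13
```

```text
t 23.0 tcp [0.6292 0.0117 0.279 ] F [-0.2  1.9  1. ] w 0.0748 R [[0.004, 0.972, -0.237], [0.002, -0.237, -0.972], [-1.0, 0.003, -0.003]]
scale 3000.0000000000005 [ 0.47  0.48 -0.83  1.58  0.37  1.24 -0.66]
```

View pics/m.png

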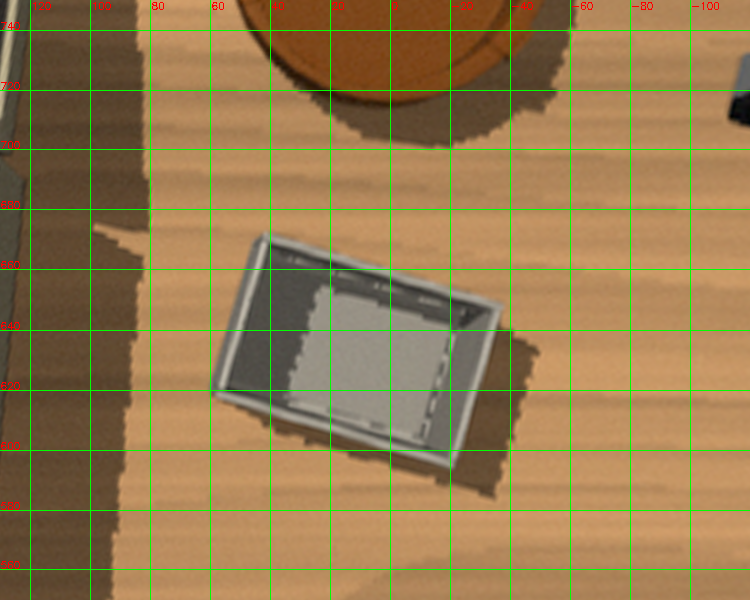

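Call:
{"name": "carry_out", "arguments": {"targets": [0.075,0.05,0.0043,0.0003,0.66,0,0,0.075,0.11,0.0043,0.0003,0.66,0,0,0.075,0.17,0.0043,0.0003,0.66,0,0,0.075,0.22,0.0043,0.0003,0.66,0,0,0.075,0.255,0.0043,0.0003,0.66,0,0,0.075,0.264,0.0043,0.0003,0.66,0,0,0.075,0.264,0.0043,0.0003,0.66,0,0,0.045,0.264,0.0043,0.0003,0.66,0,0,0.045,0.264,0.0043,0.0003,0.66,0,0,0.045,0.264,0.0043,0.0003,0.66,0,0,0.045,0.264,0.0043,0.0003,0.66,0,0], "squeeze": 25}}

```text
clock: 24.42
tcp_pos: [0.6363, 0.0118, 0.0175]
orientation: [1.43, 1.052, -1.416]
contact_force: [-0.8, 0.7, 7.2]
grip_width: 0.0575
```

```bash
python3 - <<'E'
from h import *
show(); rel([.6126,.2063,.25],np.radians(174.4))
E
```

```text
t 24.43 tcp [0.6363 0.0118 0.0175] F [-0.8  0.7  7.2] w 0.0575 R [[0.008, 0.957, -0.292], [0.003, -0.292, -0.957], [-1.0, 0.007, -0.005]]
shift [-0.2321 -0.0778 -0.1802] turn [-2.27 -0.05 -0.08]
```

Call:
{"name": "carry_out", "arguments": {"targets": [0.045,-0.02,0,0,0,0,0,0.045,-0.07,0,0,0,0,0,0.045,-0.13,0,0,0,0,0,0.045,-0.18,-0.01,-0.02,-0.3,0,0,0.045,-0.2,-0.03,-0.06,-0.8,0,0,0.045,-0.2,-0.05,-0.1,-1.4,0,0,0.045,-0.2,-0.065,-0.14,-2,0,0,0.045,-0.2,-0.078,-0.18,-2.27,0,0,0.045,-0.2,-0.078,-0.18,-2.27,-0.05,-0.08,0.045,-0.2,-0.078,-0.18,-2.27,-0.05,-0.08]}}

```text
clock: 25.68
tcp_pos: [0.6127, 0.2057, 0.2187]
orientation: [1.281, 1.16, -1.281]
contact_force: [-0.0, 0.2, -0.1]
grip_width: 0.0576
```

```bash
python3 look.py n 0.061 .48 .74 .10 .43; python3 - <<'E'
from h import *
rel([.6126,.2063,.0565],np.radians(174.4))
E
```

```text
t 25.68 tcp [0.6127 0.2057 0.2187] F [-0.   0.2 -0.1] w 0.0576 R [[0.001, 0.995, -0.098], [-0.001, -0.098, -0.995], [-1.0, 0.001, 0.001]]
scale 2307.6923076923076 [ 0.16  0.58 -0.85  1.6   0.46  1.17 -0.88]
shift [ 0.1619 -0.0007 -0.0016] turn [-0.02  0.01 -0.01]
```

View pics/n_raw.png

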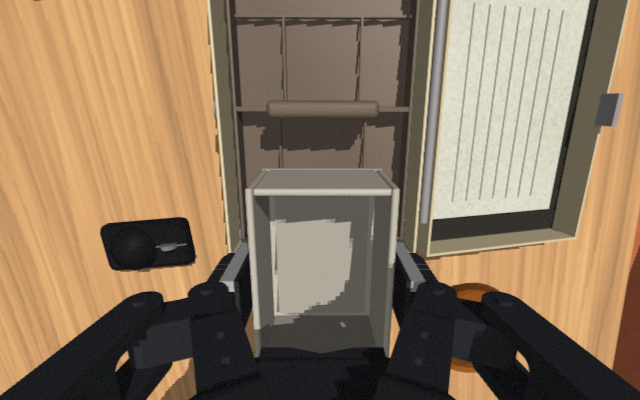

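Call:
{"name": "carry_out", "arguments": {"targets": [0.045,0.05,-0.0007,-0.0016,0,0,0,0.045,0.1,-0.0007,-0.0016,0,0,0,0.045,0.13,-0.0007,-0.0016,0,0,0,0.045,0.15,-0.0007,-0.0016,0,0,0,0.045,0.157,-0.0007,-0.0016,0,0,0,0.045,0.161,-0.0007,-0.0016,0,0,0,0.045,0.161,-0.0007,-0.0016,0,0,0]}}

```text
clock: 26.6
tcp_pos: [0.6132, 0.2065, 0.0583]
orientation: [1.283, 1.158, -1.281]
contact_force: [0.5, 0.3, -0.8]
grip_width: 0.0571
```

Call:
{"name": "carry_out", "arguments": {"targets": [0.045,0.0015,0,0,0,0,0,0.045,0.003,0,0,0,0,0,0.045,0.0035,0,0,0,0,0,0.045,0.0035,0,0,0,0,0]}}

```text
clock: 27.1
tcp_pos: [0.6137, 0.2067, 0.0566]
orientation: [1.283, 1.157, -1.28]
contact_force: [-3.1, -2.6, 10.1]
grip_width: 0.0574
```

Call:
{"name": "carry_out", "arguments": {"targets": [0.068,0,0,0,0,0,0,0.068,0,0,0,0,0,0,0.068,-0.01,0,0,0,0,0,0.068,-0.05,0,0,0,0,0,0.068,-0.11,0,0,0,0,0,0.068,-0.17,0,0,0,0,0,0.068,-0.213,-0.02,0.05,0,0,0,0.068,-0.213,-0.04,0.1,0.5,0,0,0.068,-0.213,-0.06,0.15,1,0,0,0.068,-0.213,-0.08,0.2,1.5,0,0,0.068,-0.213,-0.1,0.25,2,0,0,0.068,-0.213,-0.12,0.3,2.5,0,0]}}

```text
clock: 28.6
tcp_pos: [0.4626, -0.0809, 0.2699]
orientation: [1.442, 1.037, -1.437]
contact_force: [0.1, 0.2, 0.7]
grip_width: 0.068
```

```bash
python3 - <<'E'
from h import *
show(); rel([.36,-.28,.27],np.radians(155))
E
```

```text
t 28.6 tcp [ 0.4626 -0.0809  0.2699] F [0.1 0.2 0.7] w 0.068 R [[0.005, 0.95, -0.314], [-0.002, -0.314, -0.95], [-1.0, 0.005, 0.0]]
shift [-2.000e-04 -3.500e-02  2.213e-01] turn [ 1.34 -0.   -0.06]
```

Call:
{"name": "carry_out", "arguments": {"targets": [0.068,0,-0.008,0.05,0.4,0,0,0.068,0,-0.016,0.1,0.8,0,0,0.068,0,-0.024,0.15,1.34,0,0,0.068,0,-0.032,0.2,1.34,0,0,0.068,0,-0.035,0.22,1.34,0,0,0.068,0,-0.035,0.22,1.34,0,0]}}

```text
clock: 29.35
tcp_pos: [0.3597, -0.2797, 0.27]
orientation: [1.526, 0.964, -1.521]
contact_force: [0.3, 0.9, 0.1]
grip_width: 0.0679
```

```bash
python3 look.py p 0.042 .24 .44 -.42 -.17
```

```text
t 29.35 tcp [ 0.3597 -0.2797  0.27  ] F [0.3 0.9 0.1] w 0.0679 R [[0.005, 0.905, -0.425], [-0.002, -0.425, -0.905], [-1.0, 0.005, -0.0]]
scale 3000.0 [ 1.17  0.12 -0.7   1.97  0.09  1.07  0.  ]
```

View pics/p.png

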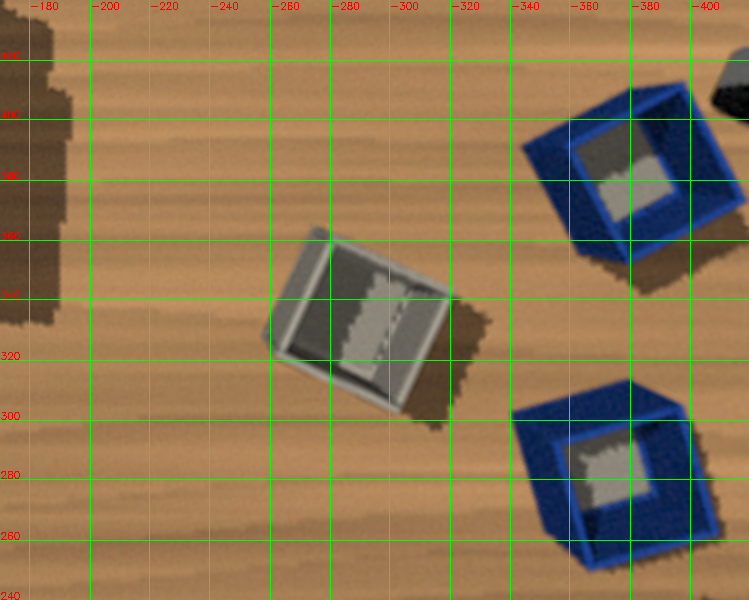

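Call:
{"name": "carry_out", "arguments": {"targets": [0.068,0.03,-0.0213,0.0226,0,0,0,0.068,0.09,-0.0213,0.0226,0,0,0,0.068,0.15,-0.0213,0.0226,0,0,0,0.068,0.2,-0.0213,0.0226,0,0,0,0.068,0.245,-0.0213,0.0226,0,0,0,0.068,0.255,-0.0213,0.0226,0,0,0,0.068,0.255,-0.0213,0.0226,0,0,0,0.035,0.255,-0.0213,0.0226,0,0,0,0.035,0.255,-0.0213,0.0226,0,0,0,0.035,0.255,-0.0213,0.0226,0,0,0,0.035,0.255,-0.0213,0.0226,0,0,0]}}

```text
clock: 30.78
tcp_pos: [0.3343, -0.2911, 0.0167]
orientation: [1.525, 0.962, -1.517]
contact_force: [0.9, 2.2, 8.5]
grip_width: 0.0455
```

```bash
python3 - <<'E'
from h import *
show(); rel([.6229,.3113,.25],np.radians(174.4)); rel([.48,0,.25],np.radians(174.4))
E
```

```text
t 30.77 tcp [ 0.3343 -0.2911  0.0167] F [0.9 2.2 8.5] w 0.0455 R [[0.008, 0.906, -0.423], [-0.004, -0.423, -0.906], [-1.0, 0.009, 0.0]]
shift [-0.2335  0.0087 -0.6678] turn [-3.88  0.02 -0.1 ]
shift [-0.2334  0.0109 -0.3253] turn [-3.88  0.02 -0.1 ]
```

Call:
{"name": "carry_out", "arguments": {"targets": [0.035,-0.02,0,0,0,0,0,0.035,-0.07,0,0,0,0,0,0.035,-0.13,0,0,0,0,0,0.035,-0.18,0.01,-0.03,0,0,0,0.035,-0.22,0.02,-0.08,0,0,-0.05,0.035,-0.233,0.03,-0.13,-0.6,0,-0.1,0.035,-0.233,0.04,-0.18,-1.2,0,-0.1,0.035,-0.233,0.045,-0.235,-2,0,-0.1,0.035,-0.233,0.047,-0.29,-2.8,0,-0.1,0.035,-0.233,0.045,-0.345,-3.5,0,-0.1,0.035,-0.233,0.042,-0.4,-3.88,0,-0.1,0.035,-0.233,0.038,-0.45,-3.88,0,-0.1]}}

```text
clock: 32.28
tcp_pos: [0.5578, 0.1031, 0.2509]
orientation: [1.28, 1.159, -1.281]
contact_force: [0.2, 0.2, -1.4]
grip_width: 0.0453
```

```bash
python3 - <<'E'
from h import *
show(); rel([.6229,.3113,.22],np.radians(174.4))
E
```

```text
t 32.27 tcp [0.5578 0.1031 0.2509] F [ 0.2  0.2 -1.4] w 0.0453 R [[0.001, 0.995, -0.098], [-0.002, -0.098, -0.995], [-1.0, 0.001, 0.002]]
shift [ 0.0305  0.0444 -0.2137] turn [-0.    0.02 -0.01]
```

Call:
{"name": "carry_out", "arguments": {"targets": [0.035,0,0.012,-0.055,0,0,0,0.035,0.01,0.024,-0.11,0,0,0,0.035,0.02,0.036,-0.165,0,0,0,0.035,0.03,0.0444,-0.205,0,0,0,0.035,0.03,0.0444,-0.2137,0,0,0,0.035,0.03,0.0444,-0.2137,0,0,0]}}

```text
clock: 33.02
tcp_pos: [0.6228, 0.3112, 0.2213]
orientation: [1.28, 1.159, -1.281]
contact_force: [-0.3, 0.3, -1.0]
grip_width: 0.0459
```

```bash
python3 look.py q 0.061 .48 .74 .10 .43; python3 - <<'E'
from h import *
rel([.6229,.3113,.0557],np.radians(174.4))
E
```

```text
t 33.02 tcp [0.6228 0.3112 0.2213] F [-0.3  0.3 -1. ] w 0.0459 R [[0.001, 0.995, -0.097], [-0.002, -0.097, -0.995], [-1.0, 0.002, 0.002]]
scale 2307.6923076923076 [-0.02  0.66 -0.85  1.47  0.51  1.24 -1.02]
shift [ 0.1656 -0.0008 -0.0016] turn [-0.01  0.03 -0.02]
```

View pics/q_raw.png

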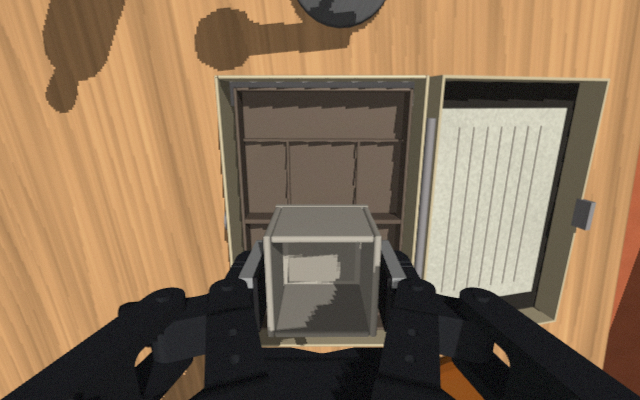

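Call:
{"name": "carry_out", "arguments": {"targets": [0.035,0.05,-0.0008,-0.0016,0,0,0,0.035,0.1,-0.0008,-0.0016,0,0,0,0.035,0.135,-0.0008,-0.0016,0,0,0,0.035,0.153,-0.0008,-0.0016,0,0,0,0.035,0.161,-0.0008,-0.0016,0,0,0,0.035,0.165,-0.0008,-0.0016,0,0,0,0.035,0.165,-0.0008,-0.0016,0,0,0]}}

```text
clock: 33.95
tcp_pos: [0.6234, 0.3116, 0.0574]
orientation: [1.282, 1.157, -1.28]
contact_force: [-0.2, -0.1, -0.3]
grip_width: 0.0453
```

Call:
{"name": "carry_out", "arguments": {"targets": [0.035,0.0015,0,0,0,0,0,0.035,0.003,0,0,0,0,0,0.035,0.0035,0,0,0,0,0,0.035,0.0035,0,0,0,0,0]}}

```text
clock: 34.45
tcp_pos: [0.6239, 0.3121, 0.0558]
orientation: [1.283, 1.156, -1.279]
contact_force: [-2.2, -2.2, 9.7]
grip_width: 0.0455
```

Call:
{"name": "carry_out", "arguments": {"targets": [0.056,0,0,0,0,0,0,0.056,0,0,0,0,0,0,0.056,-0.01,0,0,0,0,0,0.056,-0.05,0,0,0,0,0,0.056,-0.11,0,0,0,0,0,0.056,-0.17,0,0,0,0,0,0.056,-0.23,0,0,0,0,0,0.056,-0.26,0,0,0,0,0,0.056,-0.26,0,0,0,0,0]}}

```text
clock: 35.58
tcp_pos: [0.6233, 0.3138, 0.3198]
orientation: [1.288, 1.155, -1.274]
contact_force: [-0.2, -0.1, -0.5]
grip_width: 0.0562
```

```bash
python3 look.py s 0.061 .48 .74 .10 .43; python3 - <<'E'
from h import *
a=cv2.imread("pics/a_top.png"); b=r.grab_frame("top"); cv2.imwrite("pics/t.png",b)
cv2.imwrite("pics/tt.png",cv2.resize(np.vstack([a[60:310,90:520],b[60:310,90:520]]),None,fx=1.2,fy=1.2))
E
```

```text
t 35.58 tcp [0.6233 0.3138 0.3198] F [-0.2 -0.1 -0.5] w 0.0562 R [[0.01, 0.995, -0.099], [0.001, -0.099, -0.995], [-1.0, 0.009, -0.002]]
scale 2307.6923076923076 [-0.02  0.59 -0.88  1.35  0.46  1.4  -0.98]
```

View pics/s.png

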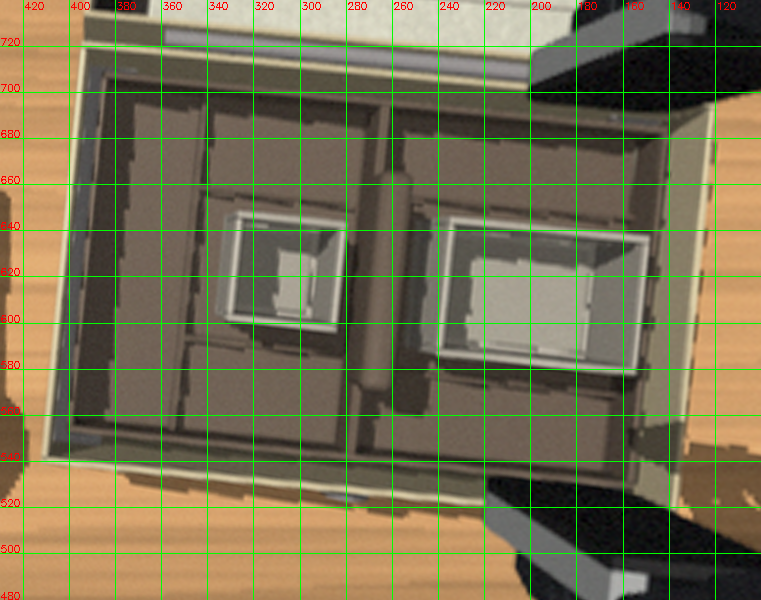

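View pics/tt.png

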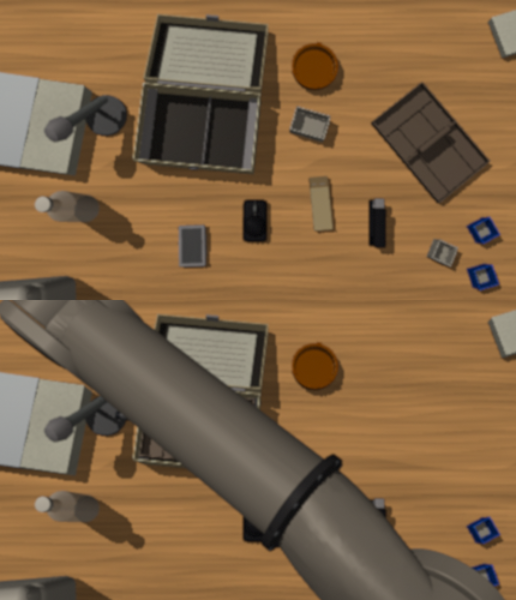

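```bash
python3 -c "
from h import *
show(); print(r.hand_in())"
```

```text
t 35.67 tcp [0.6224 0.3123 0.3156] F [-0.1  0.  -1.9] w 0.0559 R [[0.005, 0.995, -0.099], [-0.002, -0.099, -0.995], [-1.0, 0.005, 0.002]]
the job is handed in; nothing more can be done
None
```

The box is packed in the order asked and the job was handed in at 35.7 s, with the arm clear of everything. The ticket book is in the narrower compartment, the ink pad in the wider one, and the coin tray sits on the ledges. The long and square cups stand in the bays of their own shape. I lowered each item until it touched before opening the gripper.

- **Cups and tray:** the last wrist picture shows the tray inside the box walls and both cups upright between their ribs. Each item touched down within about a millimetre of the expected height.
- **Book and ink pad:** I saw the book flat in its compartment before the tray went in. The ink pad I judged only by its touch-down height and by the tray sitting properly over it.
- **Bystanders:** in the last top picture the ashtray, the bottle and the blue cups still in view look unmoved. The arm hid most of the mouse and part of the stapler, so those two were not fully re-checked. No move came near either one at low height.
- **Disagreement:** the top camera put the box about 7 mm off from the wrist camera, so I used the wrist camera. A closer look before lowering the tray put the box 2.5 mm further towards the robot's left, and I shifted the tray to match.

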